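Push a tape roll up the sloped rack to its stop

TASK

With the fingertips, push the orange tape roll up its sloped lane of the rack and over the crest, so that it comes to rest in the dip against the end stop and cannot roll back; then take the fingers away. Only push it along the lane: do not lift it. Leave the blue roll at the bottom of its own lane, and leave the gift box and the green coasters beside the rack where they are.

Things in the scene. Friction and masses are not known exactly. Their poses are not given: they have to be found in the camera images.
- rack: Fixed two-lane sloped roll rack of grey and bare sheet metal, 254 x 136 mm, 85 mm high at the end stop. Origin: on the table under its middle; x points up the lanes to the end stop, y left across them, z up. Lane centre lines lie at y = +35 and -35 mm, each lane is 54 mm wide; the walls beside and between the lanes (the middle one 16 mm thick) stand 14 mm above the lane floor.
- ramp_foot (a point): Rack mid line, at the low end of the lane floor: rack x = -120 mm, 20 mm above the table. From here the floor rises at 8 degrees to the crest. x axis: up along the ramp, y: left, z: square to the ramp floor (a roll on the ramp has its centre at z = 35 mm). A lip 12 mm high, 7 mm thick closes the low end.
- crest (a point): Rack mid line, where the lane floor is highest: rack x = +55 mm, 44.6 mm above the table. A roll left short of the crest rolls back down to the lip; one pushed past it rolls on by itself into the dip, which falls at 12 degrees to the end stop.
- stop (a point): Rack mid line, foot of the upright end stop's face at the bottom of the dip: rack x = +120 mm, 30.8 mm above the table. A roll parked against the stop has its centre at rack x = +85 mm, about 74 mm above the table.
- orange_roll: Orange tape roll with a cardboard core, 70 mm in diameter and 50 mm wide, 0.14 to 0.28 kg, smooth film (low friction), loose. It stands on its rim in one of the two lanes (which one varies) with its axis across the lane, resting at the bottom against the lip. Origin: the middle of the roll on its axis; y is the axis, x and z turn as it rolls.
- blue_roll: Blue tape roll, same size and make, at the bottom of the other lane, to be left there. Origin: the middle of the roll on its axis.
- gift_box: Small pale gift box, 81 x 120 x 42 mm, loose, on the table close by the left side of the rack (a larger box farther left is fixed). Origin: centre of its underside.
- coasters: Stack of green square coasters, 97 x 97 x 21 mm, one loose piece, on the table to the right of the rack. Origin: centre of its underside.
Not all that is in view belongs to the job. What is meant by the orange_roll is not turquoise, and is the larger of those in its own colour.

How it is judged:
By the outcome, as a careful person would: the job done as asked, in the order asked, and still so for the second after the job is handed in, with the robot touching nothing.
It also fails if it takes over 45 s, if anything falls off the work surface, if the arm or the gripper's body presses on something with over 40 N, if the wrist force passes 120 N, or if a joint passes its speed limit or range.

ROBOT

A 7-joint arm with a two-finger parallel gripper is mounted at the origin on a cart in front of the work surface, level with it; the furniture and walls round the work are solid. World frame = base frame: x ahead of the robot, y to its left, z up, the work surface at z = 0. Lengths are in m, angles in rad, forces in N, time in s.
With the tool pointing down it reaches from about 0.425 to 0.875 m from the base axis. Payload 4.7 kg.
Tool frame: the origin (TCP) lies at the centre of the arm's flange, where the gripper is bolted on; the fingertips stand 182 mm ahead of it and the grasp point (between the pads) lies 164 mm ahead of it; x points along the fingers, y is the direction in which the jaws open and shut, and the axes are right-handed (so a half turn about x gives the same grasp; the last joint's range is limited). The gripper opens to 87 mm and grips with 3 to 60 N. Pads are 19 mm wide; open, the fingers measure 117 mm over their backs; the gripper's body (75 mm by 190 mm) begins 51 mm behind the grasp point.
Start: joints at [1.193, 0.321, -0.07, 1.45, 0.023, 1.371, -0.057], TCP at [0.248, -0.601, 0.405] pointing down, gripper open.
Joint ranges: [-2.86, 2.86], [-0.3, 2.09], [-1.38, 1.24], [0.06, 2.45], [-1.56, 4.7], [0.09, 2.05], [-2.69, 2.69]. Speed limits (rad/s): [2.57, 2.57, 3.14, 3.14, 3.14, 3.14, 3.14].

INTERFACE

Orientations are given as a rotation vector (axis times angle).
In Python, from bench import ctrl gives the robot as it stands.
- The arm moves only by the shell command python3 -m crank 'ROWS' [FORCE]. ROWS is JSON, one flat list of numbers, 7 for each row, row after row: the shift along the tool's x, y, z in mm, then the turn, a rotation vector about the tool's x, y, z in rad, then the finger opening in mm, from 0 to 87. A call has exactly 5 rows; each row shifts and turns the commanded pose from where the row before left it, along the tool's axes as they then stand; what a row does not reach is not made up. A row lasts 1/8 s, in which the tool goes at most 62.5 mm and 10.7 degrees, less where a joint would pass 70% of its speed; a pose out of reach is approached as far as the arm can. A call with a gripper value outside its range is refused whole. The fingers move at their own pace and stop on an object; FORCE is the grip in N (left out, the last holds). Time passes only in rows, so rows that do not move let the fingers close, or fill a call up. It gives the time, the measured TCP pose, the force and the opening at its end, in the units of the state.
- ctrl.get_state(): the state, without advancing time (a new reading comes with each control period).
- ctrl.get_image(name): name is "scene" or "top" or "wrist"; returns the picture (384x512x3 uint8, red, green, blue); there is no depth.
- ctrl.camera_params(name): a dict with "K" (3x3 intrinsics, pixels), "k1" (the pictures are not rectified: a ray, as slopes to the right and down, at radius r is drawn at 1 + k1 r^2 times it, then the intrinsics apply), "world_to_cam" (4x4, takes a point from world to camera coordinates); the wrist camera has in their place "hand_eye" (4x4, takes a point from camera to tool coordinates, whose origin is the TCP and whose axes are the tool frame's). Camera axes: x right, y down, z forward; pixel columns grow to the right and rows downward; lengths in m; the calibration is good to about 2 mm. A picture is of the moment at which its call begins: read the wrist's pose just before it. camera_params takes no time and is no camera call.
- ctrl.close_job(): hands the job in, once; it reports no verdict.
Trained networks look in the newest picture that a camera, given by its name, has taken for a name from the list of things; names that differ only in an ending like _2 or _b are one class to them, and where a whole thing is asked for, a point or a joint stands for the part that bears it (a point fixed in the world has none). Each returns a list of dicts, best first, with "confidence" (0 to 1); they miss things now and then, are a little off and sometimes report something else, mostly with a low value. They report only what shows in the picture. A call takes as long as a camera call. They do not tell look-alikes from the thing itself.
- ctrl.regions_of(camera, target): "region" (384x512 bool, what is visible of it) and "at" ([column, row] in pixels, amid what is visible of it).
- ctrl.mark_of(camera, target): "at" ([column, row] in pixels: a listed point, or the origin of a listed thing).
The state is a dict: "time": time; "joint_positions": joint angles; "qd": joint speeds; "joint_torque": joint torques, N m; "position": TCP position; "tool_rot": TCP orientation; "ft_force": force on the tool from outside, world axes, zero at the start; "torque": the same for the moment, N m; "grip_width": opening from 0.0 (shut) to 1.0 (fully open).
Only numpy, scipy, OpenCV 4.12 (cv2) and the standard library are available. Lean on these libraries where they do the work, as an engineer would, in place of code of your own. Each camera call takes 0.05 s, during which the arm holds its last target.

## Working session

There is one attempt and no reset: what is moved stays moved. The work goes in short steps, Python scripts to look and compute and a shell command to move; the robot and the scene stay as the last step left them, time stands still between calls to the robot, and variables do not carry over. Pictures are saved under pics/ and viewed, and the job is handed in when it is done.

```bash
ls; mkdir -p pics
python3 - <<'E'
from bench import ctrl
import cv2
for n in ["scene","top"]:
    im=ctrl.get_image(n); cv2.imwrite(f"pics/{n}0.png",im[:,:,::-1])
    p=ctrl.camera_params(n); print(n,p)
    for t in ["orange_roll","blue_roll","ramp_foot","crest","stop","gift_box","coasters","rack"]:
        print(t,[( [round(float(v)) for v in d["at"]],round(d["confidence"],2)) for d in ctrl.mark_of(n,t)])
print(ctrl.camera_params("wrist"))
print(ctrl.get_state())
E
```

```text
pics
scene {'K': array([[494.74671907,   0.        , 249.75868938],
       [  0.        , 494.74671907, 195.10125829],
       [  0.        ,   0.        ,   1.        ]]), 'k1': -0.1601563979709258, 'world_to_cam': array([[-0.67733767, -0.73560077, -0.01025609,  0.41159791],
       [-0.54372785,  0.50995553, -0.66656237,  0.32877335],
       [ 0.49555394, -0.44591128, -0.74537871,  1.09297954],
       [ 0.        ,  0.        ,  0.        ,  1.        ]])}
orange_roll [([283, 208], 0.89), ([320, 200], 0.7), ([322, 156], 0.68)]
blue_roll [([265, 229], 0.74)]
ramp_foot []
crest [([221, 197], 0.58)]
stop [([201, 194], 0.9)]
gift_box []
coasters [([275, 185], 0.98)]
rack [([242, 214], 0.76)]
top {'K': array([[416.51995046,   0.        , 257.01144385],
       [  0.        , 416.51995046, 193.60472384],
       [  0.        ,   0.        ,   1.        ]]), 'k1': -0.15250497659184994, 'world_to_cam': array([[-0.02261858, -0.99974275,  0.00168317,  0.04337491],
       [-0.99600741,  0.02238857, -0.08641749,  0.56375876],
       [ 0.08635757, -0.00363109, -0.99625759,  0.89378624],
       [ 0.
[... 843 characters left out ...]
      1.00000000e+00]])}
{'time': 0.9, 'joint_positions': array([ 1.19313113,  0.32095691, -0.07009191,  1.45052194,  0.02265149,
        1.3707884 , -0.05691704]), 'qd': array([ 0.00033636,  0.00142805, -0.00068006,  0.00125482,  0.00123034,
       -0.00135969,  0.00020068]), 'joint_torque': array([ 7.37425980e-04, -4.91091692e+01, -4.03282922e-01, -3.12770748e+01,
       -6.38983003e-02,  3.34367563e-02,  7.43014994e-06]), 'position': array([ 0.24815282, -0.60076083,  0.40480345]), 'tool_rot': array([ 2.00640337,  0.39800899, -2.00655386]), 'ft_force': array([-0.61239706,  0.3795878 , -0.12453312]), 'torque': array([ 0.03537463,  0.05728532, -0.01567467]), 'grip_width': 1.0013975650301405}
```

View pics/scene0.png

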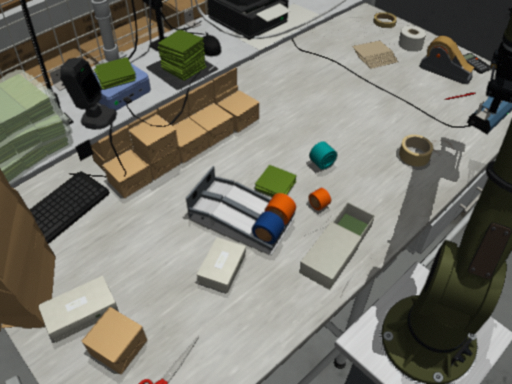

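View pics/top0.png

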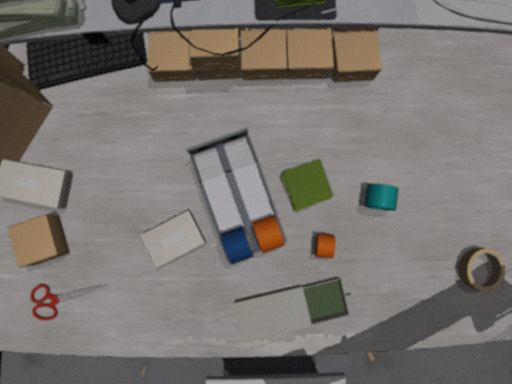

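The top view shows the orange roll in the right lane at (268,234) and the blue roll in the left lane at (237,243). The small orange decoy is at (325,245), the gift box at (173,238) and the coasters at (307,185).

```bash
cat > h.py <<'E'
import numpy as np, cv2
from bench import ctrl
def ray(n,px):
    p=ctrl.camera_params(n);K=p["K"];W=p["world_to_cam"]
    u=cv2.undistortPoints(np.array([[px]],float),K,np.array([p["k1"],0,0,0,0.]))[0,0]
    R=W[:3,:3];return -R.T@W[:3,3], R.T@np.array([u[0],u[1],1])
def at(n,px,z):
    o,d=ray(n,px);return o+d*(z-o[2])/d[2]
def proj(n,P):
    p=ctrl.camera_params(n);W=p["world_to_cam"]
    r,_=cv2.Rodrigues(W[:3,:3]);return cv2.projectPoints(np.array(P,float).reshape(-1,1,3),r,W[:3,3],p["K"],np.array([p["k1"],0,0,0,0.]))[0][:,0]
E
python3 - <<'E'
from h import *
import itertools
f=at("top",[258,245],.02);c=at("top",[226,172],.0446);s=at("top",[218,146],.0308);r=at("top",[234,193],0)
s2=at("scene",[201,194],.0308);c2=at("scene",[221,197],.0446)
for k,v in dict(f=f,c=c,s=s,r=r,s2=s2,c2=c2).items(): print(k,v.round(3))
# refine by regions: rolls' centres
for n in ["top","scene"]:
    im=ctrl.get_image(n)
    ims=cv2.resize(im[100:280,150:350] if n=="top" else im[140:300,170:350],None,fx=4,fy=4,interpolation=cv2.INTER_CUBIC)[:, :800]
    ims=cv2.resize(ims,None,fx=.8,fy=.8)
    cv2.imwrite(f"pics/{n}z.png",ims[:,:,::-1])
print("orange",at("top",[268,236],.055),at("scene",[283,208],.055),"blue",at("top",[237,243],.055))
E
```

```text
f [0.452 0.031 0.02 ]
c [0.611 0.097 0.045]
s [0.672 0.115 0.031]
r [0.569 0.083 0.   ]
s2 [0.68  0.115 0.031]
c2 [0.624 0.089 0.045]
orange [0.47141375 0.00956067 0.055     ] [0.47709604 0.00175745 0.055     ] blue [0.45810603 0.07542771 0.055     ]
```

View pics/topz.png

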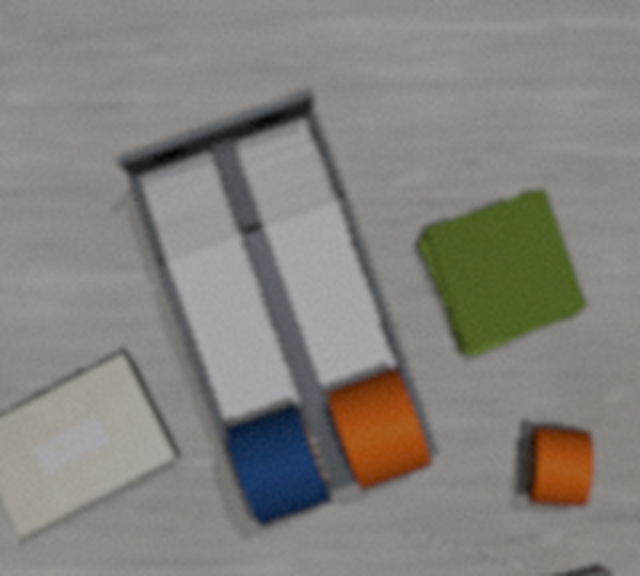

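```bash
cat >> h.py <<'E'
c8,s8=np.cos(np.radians(8)),np.sin(np.radians(8))
def ramp(x,y,z): return [-.120+x*c8-z*s8, y, .020+x*s8+z*c8]
def rk(q,P):
    P=np.array(P,float).reshape(-1,3);c,s=np.cos(q[2]),np.sin(q[2])
    return np.c_[q[0]+c*P[:,0]-s*P[:,1],q[1]+s*P[:,0]+c*P[:,1],P[:,2]]
E
python3 - <<'E'
from h import *
from scipy.optimize import least_squares
orb=ramp(.0264,-.035,.035);blb=ramp(.0264,.035,.035)
obs=[("top",[258,245],ramp(0,0,0)),("top",[226,172],[.055,0,.0446]),("top",[218,146],[.12,0,.0308]),
("scene",[201,194],[.12,0,.0308]),("scene",[221,197],[.055,0,.0446]),("top",[268,236],orb),("scene",[283,208],orb),("top",[237,243],blb),("scene",[265,229],blb),
("top",[189,151],[.124,.068,.085]),("top",[247,130.5],[.124,-.068,.085])]
res=lambda q:np.concatenate([(proj(n,rk(q,P))[0]-np.array(a)) for n,a,P in obs])
r=least_squares(res,[.56,.07,.3],loss="soft_l1");q=r.x
print(q,np.degrees(q[2]));print(res(q).reshape(-1,2).round(1))
print("orange",rk(q,orb),"blue",rk(q,blb))
np.save("q.npy",q)
lines=[]
for y in(-.068,-.062,-.008,.008,.062,.068):
    z=.014
    lines.append([ramp(0,y,z),[.055,y,.0446+z],[.12,y,.0308+z]])
lines.append([[.127,.068,.085],[.127,-.068,.085],[.12,-.068,.085],[.12,.068,.085]])
lines.append([[-.127,.068,0],[-.127,-.068,0],[.127,-.068,0]])
for y in(-.06,-.01,.01,.06):
    cx,cz=(orb[0],orb[2]);t=np.linspace(0,6.283,40)
    lines.append([[cx+.035*np.cos(a),y,cz+.035*np.sin(a)] for a in t])
for n,(r0,r1,k0,k1) in dict(top=(100,280,150,350),scene=(140,290,170,350)).items():
    im=cv2.resize(ctrl.get_image(n)[r0:r1,k0:k1],None,fx=3.3,fy=3.3,interpolation=cv2.INTER_CUBIC)
    for L in lines:
        p=(proj(n,rk(q,L))-[k0,r0]+.5)*3.3
        cv2.polylines(im,[p.astype(np.int32).reshape(-1,1,2)],False,(255,255,0),1)
    cv2.imwrite(f"pics/{n}fit.png",im[:,:,::-1])
E
```

```text
[0.55954135 0.07421109 0.33065399] 18.94507798793265
[[-1.9  2.6]
 [ 2.2 -0.1]
 [ 0.7 -0.5]
 [ 2.1  1.1]
 [ 2.3  3.1]
 [ 0.2 -2.9]
 [-2.   0.5]
 [ 0.   1.6]
 [ 3.7 -1.7]
 [-3.8 -1.3]
 [-0.7 -3. ]]
orange [[0.4775246  0.00905384 0.05833355]] blue [[0.45479828 0.07526195 0.05833355]]
```

View pics/topfit.png

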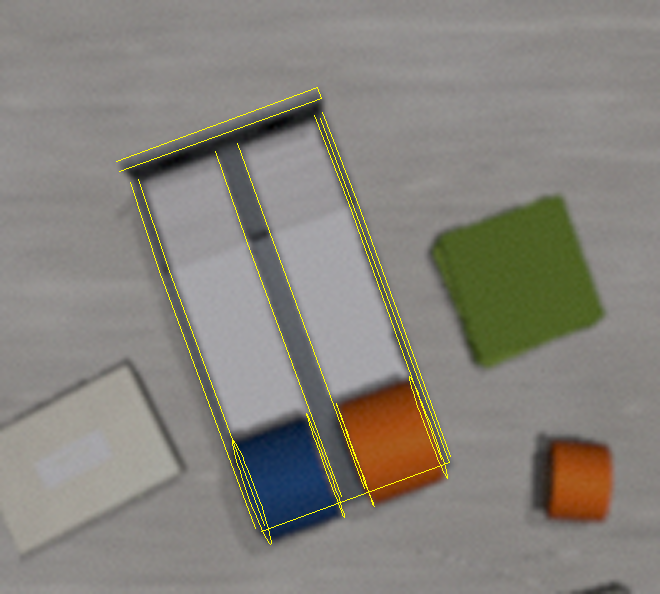

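View pics/scenefit.png

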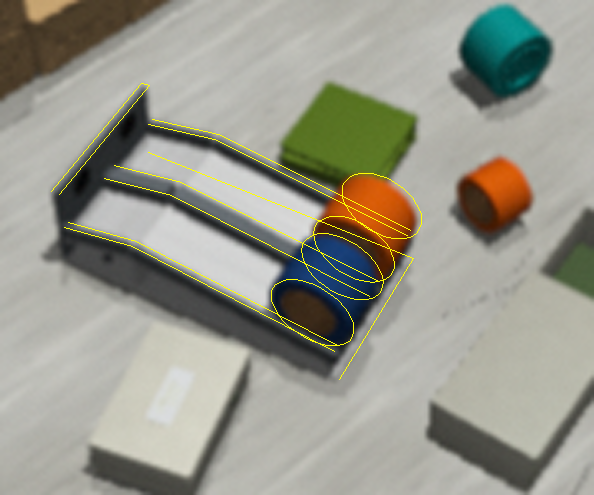

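Run:
```python
from h import *
from scipy.spatial.transform import Rotation as R
s=ctrl.get_state();q=np.load("q.npy");M=R.from_rotvec(s["tool_rot"]).as_matrix();print(s["time"],M.round(3),np.degrees(np.arctan2(M[1,2],M[0,2])))
a=q[2]-.015
for nm,x in dict(approach=-.20,contact=-.134-.0095,crest=.0,end=.045-.0095).items():
    print(nm,rk(q,[x,-.035,0]))
```

```text
1.1 [[-0.     0.382 -0.924]
 [-0.    -0.924 -0.382]
 [-1.     0.     0.   ]] -157.55062562390418
approach [[ 0.38173846 -0.0238253   0.        ]]
contact [[ 0.43517787 -0.00548192  0.        ]]
crest [[0.57090451 0.04110703 0.        ]]
end [[0.60448148 0.05263252 0.        ]]
```

```bash
python3 -m crank '[0,-48,-38.5,0,0,0,0, 0,-48,-38.5,0,0,0,0, 0,-48,-38.5,0,0,0,0, 0,-48,-38.5,0,0,0,0, 0,-48,-38.5,0,0,0,0]' 20; python3 -m crank '[0,-48,-38.5,0,0,0,0, 0,-48,-38.5,0,0,0,0, 0,-48,-38.5,0,0,0,0, 0,-48,-38.5,0,0,0,0, 0,-48,-38.5,0.069,0,0,0]'; python3 -m crank '[0,0,0,0,0,0,0, 0,0,0,0,0,0,0, 0,0,0,0,0,0,0, 0,0,0,0,0,0,0, 0,0,0,0,0,0,0]'
python3 - <<'E'
from h import *
s=ctrl.get_state();print(s)
im=ctrl.get_image("wrist");cv2.imwrite("pics/w1.png",im[:,:,::-1])
im=ctrl.get_image("scene");cv2.imwrite("pics/s1.png",im[:,:,::-1])
E
```

```text
time: 1.72
position: [0.3348, -0.3033, 0.4051]
tool_rot: [2.007, 0.397, -2.006]
ft_force: [2.0, -0.3, 0.7]
grip_width: 0.515
time: 2.35
position: [0.4208, -0.008, 0.4051]
tool_rot: [2.049, 0.33, -2.046]
ft_force: [1.2, -0.0, 0.3]
grip_width: 0.018
time: 2.98
position: [0.4206, -0.0108, 0.4047]
tool_rot: [2.048, 0.332, -2.048]
ft_force: [0.1, -0.7, -0.0]
grip_width: 0.004
{'time': 2.975, 'joint_positions': array([ 0.73072441, -0.18804688, -0.67374343,  1.95432637, -0.12023559,
        1.33661293, -1.15569826]), 'qd': array([-0.00296311, -0.00106347, -0.00504978, -0.00011277,  0.00039916,
        0.00024536, -0.00215368]), 'joint_torque': array([ 3.91452725e-02, -1.50509495e+01,  3.38048480e+00, -3.08964336e+01,
       -4.30682406e-02, -5.24933729e-02,  1.93948312e-03]), 'position': array([ 0.42062845, -0.01078011,  0.40469929]), 'tool_rot': array([ 2.04762361,  0.33200709, -2.04775437]), 'ft_force': array([ 0.14702038, -0.72108641, -0.01963559]), 'torque': array([-0.02752181,  0.01855237,  0.03638614]), 'grip_width': 0.004442903739312598}
```

View pics/w1.png

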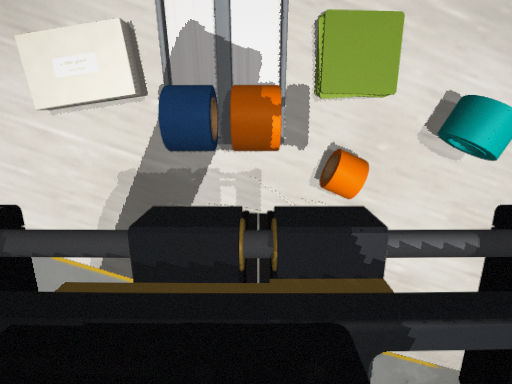

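View pics/s1.png

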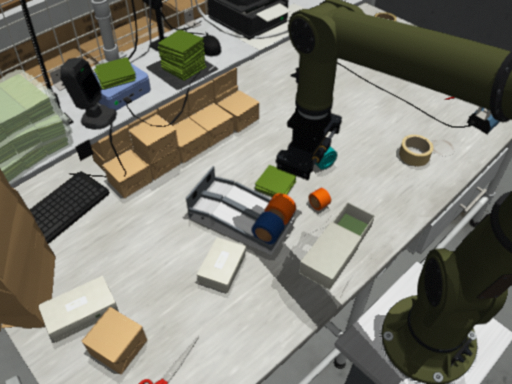

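Run:
```python
from h import *
from scipy.spatial.transform import Rotation as R
s=ctrl.get_state();im=ctrl.get_image("wrist");p=ctrl.camera_params("wrist")
M=R.from_rotvec(s["tool_rot"]).as_matrix();H=p["hand_eye"]
def w(px,z):
    u=cv2.undistortPoints(np.array([[px]],float),p["K"],np.array([p["k1"],0,0,0,0.]))[0,0]
    d=M@H[:3,:3]@np.array([u[0],u[1],1]);o=s["position"]+M@H[:3,3];return o+d*(z-o[2])/d[2]
q=np.load("q.npy")
for t in["orange_roll","blue_roll"]:
  for d in ctrl.mark_of("wrist",t):
    P=w(d["at"],.0583);print(t,np.round(d["at"]),round(d["confidence"],2),P.round(4), "tool",(M.T@(P-s["position"])).round(4))
for d in ctrl.regions_of("wrist","orange_roll"):
    ys,xs=np.nonzero(d["region"]);print(d["at"],xs.min(),xs.max(),ys.min(),ys.max(),round(d["confidence"],2))
# predicted silhouettes
for px in([283,85],[286,5],[231,151],[281,151]): P=w(px,.0583);print(px,(M.T@(P-s["position"])).round(4))
```

```text
orange_roll [477. 125.] 0.97 [ 0.5494 -0.2223  0.0583] tool [ 0.3464  0.2418 -0.0551]
orange_roll [344. 172.] 0.79 [ 0.4531 -0.1023  0.0583] tool [ 0.3464  0.0975 -0.0017]
orange_roll [254. 119.] 0.59 [0.4765 0.0126 0.0583] tool [ 0.3464 -0.0041 -0.0602]
[254.8, 116.9] 230 281 85 150 0.93
[479.4, 127.9] 438 511 95 160 0.8
[344.2, 173.2] 320 369 149 198 0.71
[283, 85] [ 0.3464  0.0262 -0.0956]
[286, 5] [ 0.3464  0.0278 -0.1723]
[231, 151] [ 0.3464 -0.0303 -0.0257]
[281, 151] [ 0.3464  0.0254 -0.0257]
```

```bash
python3 -m crank '[35,-3,0,0,0,0,0, 45,0,0,0,0,0,0, 45,0,0,0,0,0,0, 35,0,0,0,0,0,0, 15,0,0,0,0,0,0]'
python3 - <<'E'
from h import *
s=ctrl.get_state();print(s["position"],s["joint_positions"],s["tool_rot"])
im=ctrl.get_image("wrist");cv2.imwrite("pics/w2.png",im[:,:,::-1])
im=ctrl.get_image("scene")[120:280,200:400];cv2.imwrite("pics/s2.png",cv2.resize(im,None,fx=3,fy=3)[:,:,::-1])
E
```

```text
time: 3.9
position: [0.419, -0.0072, 0.2281]
tool_rot: [2.044, 0.335, -2.05]
ft_force: [0.3, -0.1, -0.1]
grip_width: 0.006
[ 0.41896203 -0.0072426   0.22806045] [ 0.70622322  0.04296572 -0.75389007  2.16909877  0.03509932  0.94435947
 -1.31555128] [ 2.04434975  0.3350008  -2.05010443]
```

View pics/w2.png

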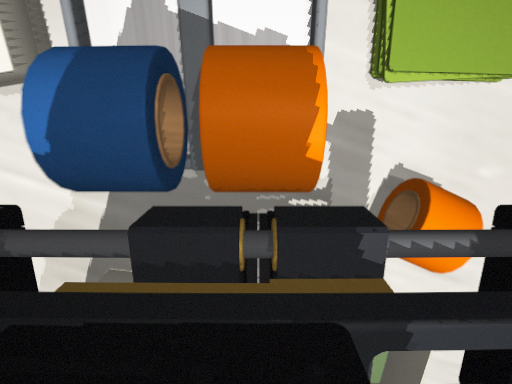

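View pics/s2.png

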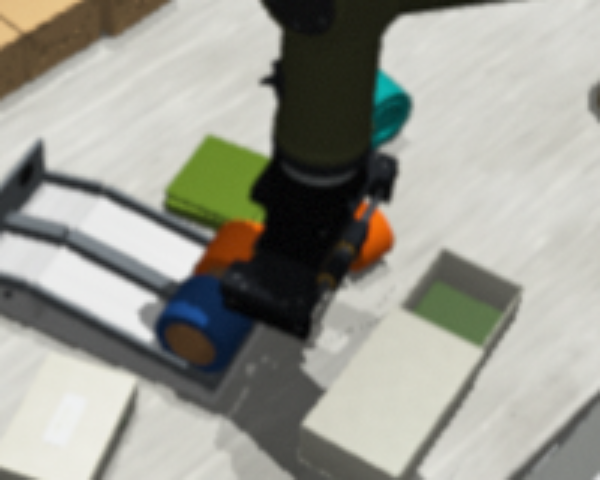

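```bash
python3 -m crank '[0,0,-7,0,0,0,0, 0,1,-7,0,0,0,0, -1,0,-8,0,0,0,0, -1,0,-9,0,0,0,0, -1.4,0,-10,0,0,0,0]'
python3 - <<'E'
from h import *
s=ctrl.get_state();print(s["position"],s["tool_rot"])
im=ctrl.get_image("wrist");cv2.imwrite("pics/w3.png",im[:,:,::-1])
im=ctrl.get_image("scene")[120:280,200:400];cv2.imwrite("pics/s3.png",cv2.resize(im,None,fx=3,fy=3)[:,:,::-1])
E
```

```text
time: 4.62
position: [0.4596, 0.005, 0.2333]
tool_rot: [2.047, 0.333, -2.047]
ft_force: [-1.2, -0.4, 1.0]
grip_width: 0.005
[0.45964021 0.0049971  0.23331943] [ 2.04695558  0.33304366 -2.04671617]
```

View pics/w3.png

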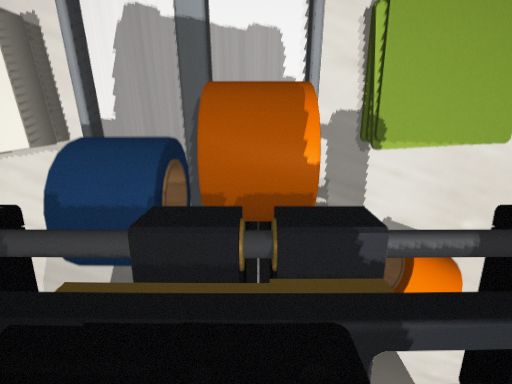

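View pics/s3.png

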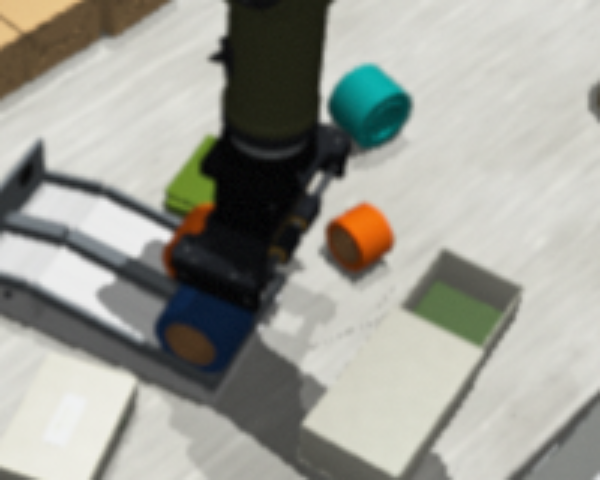

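```bash
python3 -m crank '[-1.4,0,-10,0,0,0,0, -1.4,0,-10,0,0,0,0, -1.4,0,-10,0,0,0,0, -1.4,0,-10,0,0,0,0, -1.4,0,-10,0,0,0,0]'; python3 -m crank '[-1.4,0,-10,0,0,0,0, -1.4,0,-10,0,0,0,0, -1.4,0,-10,0,0,0,0, -1.4,0,-10,0,0,0,0, -1.4,0,-8,0,0,0,0]'
python3 - <<'E'
from h import *
s=ctrl.get_state();print(s["position"],s["tool_rot"])
im=ctrl.get_image("wrist");cv2.imwrite("pics/w4.png",im[:,:,::-1])
im=ctrl.get_image("scene")[120:280,200:400];cv2.imwrite("pics/s4.png",cv2.resize(im,None,fx=3,fy=3)[:,:,::-1])
E
```

```text
time: 5.35
position: [0.5071, 0.0209, 0.2402]
tool_rot: [2.047, 0.333, -2.047]
ft_force: [-1.1, -0.4, 0.7]
grip_width: 0.007
time: 5.98
position: [0.5526, 0.0361, 0.2472]
tool_rot: [2.047, 0.333, -2.047]
ft_force: [-0.4, -0.0, -0.1]
grip_width: 0.002
[0.55255764 0.03611831 0.24722141] [ 2.0469822   0.33340793 -2.04676824]
```

View pics/w4.png

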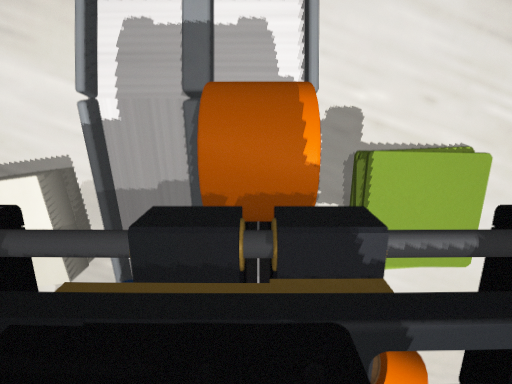

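View pics/s4.png

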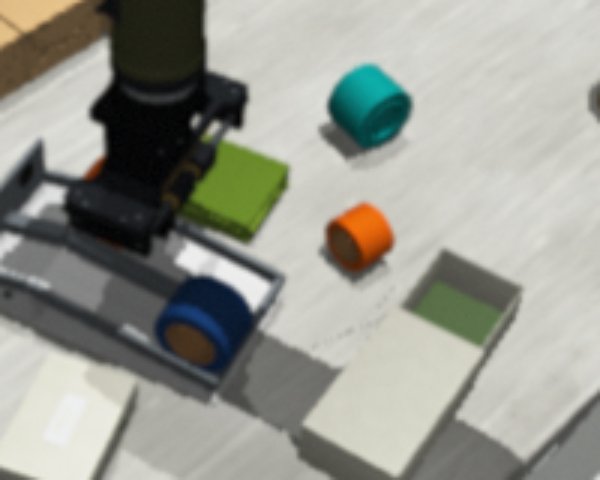

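```bash
python3 -m crank '[-1,0,-8,0,0,0,0, -1,0,-7,0,0,0,0, 0,0,-7,0,0,0,0, 0,0,-7,0,0,0,0, 0,0,-7,0,0,0,0]'
python3 - <<'E'
from h import *
s=ctrl.get_state();print(s["position"],s["tool_rot"])
im=ctrl.get_image("wrist");cv2.imwrite("pics/w5.png",im[:,:,::-1])
E
```

```text
time: 6.7
position: [0.5866, 0.0475, 0.2491]
tool_rot: [2.047, 0.333, -2.047]
ft_force: [0.6, 0.0, -0.3]
grip_width: 0.006
[0.58658466 0.04748464 0.24910966] [ 2.04716311  0.33332398 -2.04653887]
```

View pics/w5.png

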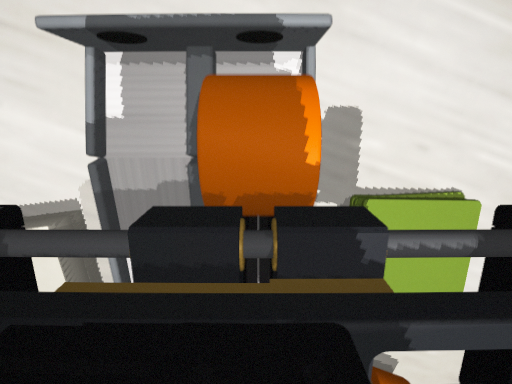

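```bash
python3 -m crank '[0,0,-5,0,0,0,0, 0,0,-5,0,0,0,0, 0,0,-4,0,0,0,0, 0,0,0,0,0,0,0, 0,0,0,0,0,0,0]'
python3 - <<'E'
from h import *
s=ctrl.get_state();print(s["position"],s["tool_rot"])
im=ctrl.get_image("wrist");cv2.imwrite("pics/w6.png",im[:,:,::-1])
E
```

```text
time: 7.38
position: [0.5992, 0.0517, 0.249]
tool_rot: [2.046, 0.333, -2.047]
ft_force: [-0.0, 0.4, 0.2]
grip_width: 0.004
[0.59920083 0.05169841 0.24904448] [ 2.04646195  0.33315413 -2.04713527]
```

View pics/w6.png

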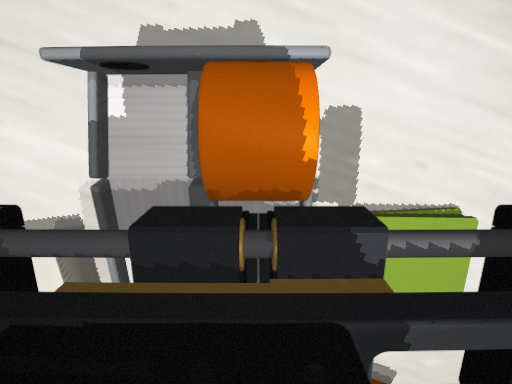

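```bash
python3 -m crank '[0,0,10,0,0,0,0, 0,0,20,0,0,0,0, -30,0,0,0,0,0,0, -50,0,0,0,0,0,0, -50,0,0,0,0,0,0]'; python3 -m crank '[-20,50,0,0,0,0,0, 0,60,0,0,0,0,0, 0,60,0,0,0,0,0, 0,60,0,0,0,0,0, 0,0,0,0,0,0,0]'; python3 -m crank '[0,0,0,0,0,0,0, 0,0,0,0,0,0,0, 0,0,0,0,0,0,0, 0,0,0,0,0,0,0, 0,0,0,0,0,0,0]'
python3 - <<'E'
from h import *
im=ctrl.get_image("top");cv2.imwrite("pics/t7.png",im[:,:,::-1])
im2=ctrl.get_image("scene");cv2.imwrite("pics/s7.png",im2[:,:,::-1])
q=np.load("q.npy")
print("parked expected px",proj("top",rk(q,[.085,-.035,.074])),proj("scene",rk(q,[.085,-.035,.074])))
for n in("top","scene"):
  for t in("orange_roll","blue_roll","coasters"): print(n,t,[(np.round(d["at"]),round(d["confidence"],2)) for d in ctrl.mark_of(n,t)])
E
```

```text
time: 8.05
position: [0.5699, 0.042, 0.3802]
tool_rot: [2.046, 0.333, -2.048]
ft_force: [0.5, -0.3, -0.6]
grip_width: 0.001
time: 8.68
position: [0.6431, -0.1836, 0.3975]
tool_rot: [2.049, 0.321, -2.054]
ft_force: [-1.0, -0.3, -0.9]
grip_width: 0.003
time: 9.3
position: [0.6438, -0.1756, 0.3993]
tool_rot: [2.047, 0.333, -2.046]
ft_force: [0.5, 0.2, 0.1]
grip_width: 0.004
parked expected px [[238.06912583 150.99255506]] [[219.70428996 180.36326899]]
top orange_roll [(array([236., 152.]), 0.87), (array([174., 237.]), 0.71), (array([326., 242.]), 0.65)]
top blue_roll [(array([240., 243.]), 0.97)]
top coasters [(array([306., 185.]), 0.7), (array([256., 246.]), 0.65), (array([227., 172.]), 0.62)]
scene orange_roll [(array([324., 155.]), 0.67), (array([219., 181.]), 0.59), (array([323., 202.]), 0.59)]
scene blue_roll []
scene coasters [(array([277., 186.]), 0.73)]
```

View pics/t7.png

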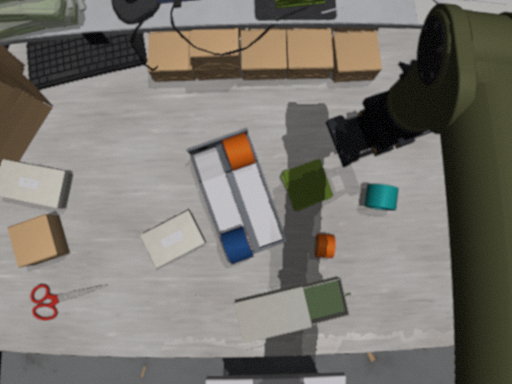

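View pics/s7.png

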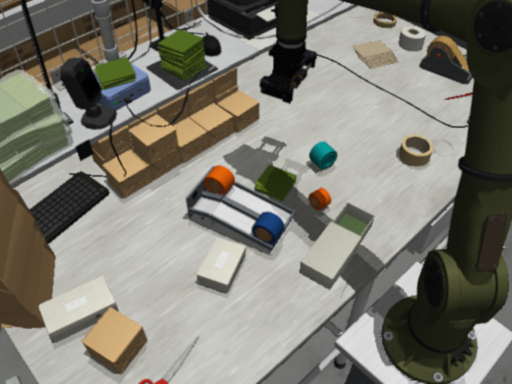

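The orange roll is parked against the stop at top (238,152) and scene (219,180), within about 2 px of where I expected it. The blue roll (237,244), gift box (173,238) and coasters (306,185) have not moved, and the gripper is clear of everything.

```bash
python3 -c "
from bench import ctrl
print(ctrl.close_job())"
```

```text
the job is handed in; nothing more can be done
None
```

The orange roll is now parked in the dip against the end stop of the right lane. I pushed it up the ramp and over the crest with the closed fingertips, then backed the fingers off and lifted them clear. I handed the job in just after 9.3 s on the robot's clock.

- **Orange roll:** in the last pictures it was at top (236,152) and scene (219,181). The parked position predicted from the rack fit was (238,151) and (220,180), so they agree to about 2 px.
- **Other objects:** by eye in both pictures, the blue roll, gift box and coasters had not moved.
- **Forces:** the wrist force read about 2 N or less at the end of each move; I did not see values within moves.
- **Checks that failed or disagreed:**
    - The network missed the blue roll in the last scene picture, though it is plainly visible there.
    - The network never found the gift box in the first top and scene pictures, so I judged that one by eye throughout.
    - The network also reported the small orange and turquoise rolls as the orange roll. I told them apart by size, colour and lane.
    - The top and scene cameras disagreed by a few millimetres on the rack's position, which did not affect the push.

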